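Sweep the loose cup lids into the collecting tray

TASK

Clear the work board: with the fingertips, sweep the three loose yellow lids across the grey board, through the open front of the blue tray, until each lid lies flat and wholly inside it. Push the lids only - do not grip them or lift them - and leave the cups, the timer and the test cassette where they stand.

Things in the scene. Friction and masses are not known exactly. Their poses are not given: they have to be found in the camera images.
- tray: blue open-fronted collecting tray, fixed: a U of three walls 30 mm high and 8 mm thick, standing on a grey work board (it has no floor and no sill of its own). Inside 280 mm wide (its x) by 110 mm deep (its y). Origin: centre of the inside, at the height of the board's top; its open front faces its own -y, 55 mm from the origin; back wall at y = +55 mm, side walls at x = -140 and +140 mm. Two screw heads on the back wall are decoration.
- board: grey work board, fixed, 370x625x16 mm (x, y, z), its top 16 mm above the table top; the tray and the lids are on it, the bystanders stand beside it on the table itself; origin at the centre of its underside
- tray_mouth (a point): middle of the tray's open front, at the height of the board's top (tray frame 0, -55 mm); same axes as the tray
- lid_a_center (a point): loose yellow screw lid lying open side up (treat as solid); top view a round disc 67 mm across, 17 mm high, 20 g, lies on the grey board and slides flat on it. This point is its centre, half-way up (8.5 mm above its underside); z along its axis.
- lid_b_center (a point): loose yellow screw lid lying top up; top view a round disc 67 mm across, 17 mm high, 20 g, lies on the grey board and slides flat on it. This point is its centre, half-way up (8.5 mm above its underside); z along its axis.
- lid_c_center (a point): loose yellow screw lid lying top up; top view a round disc 67 mm across, 17 mm high, 20 g, lies on the grey board and slides flat on it. This point is its centre, half-way up (8.5 mm above its underside); z along its axis.
- timer: bystander: white countdown timer lying on the table, 66x66x18 mm; origin at the centre of its underside
- cup_closed: bystander: closed specimen cup with yellow lid, 68 mm across, 62 mm high; origin at the centre of its underside
- cup_far: bystander: closed specimen cup with yellow lid, 68 mm across, 62 mm high; origin at the centre of its underside
- cup_open: bystander: open clear specimen cup without lid, 63 mm across, 57 mm high; origin at the centre of its underside
- cassette: bystander: flat white test cassette on the table, 31x100x5 mm (long along its y); origin at the centre of its underside

How it is judged:
At the end, for the whole second after the job is handed in: All three lids lie flat on the board (within 0.1 rad) and at rest inside the tray's three walls, each wholly past the line of the open front (centre at least 30 mm behind it, an overhang of about 4 mm allowed) (y of lid_a_center in the frame of tray between -0.025 and 0.06 m and x of lid_a_center in the frame of tray between -0.14 and 0.14 m and height (world z) of each of lid_a_center, lid_b_center, lid_c_center below 0.028 m and angle between each of lid_a_center, lid_b_center, lid_c_center's own z axis and vertical below 0.1 rad and linear speed of each of lid_a, lid_b, lid_c below 0.01 m/s and y of lid_b_center in the frame of tray between -0.025 and 0.06 m and x of lid_b_center in the frame of tray between -0.14 and 0.14 m and y of lid_c_center in the frame of tray between -0.025 and 0.06 m and x of lid_c_center in the frame of tray between -0.14 and 0.14 m); the robot touches nothing.
It fails at once if a lid is lifted (centre more than 36 mm above the table top; 24.5 mm when it lies on the board) or tipped by more than 0.5 rad (height (world z) of any of lid_a_center, lid_b_center, lid_c_center above 0.036 m or angle between any of lid_a_center, lid_b_center, lid_c_center's own z axis and vertical above 0.5 rad).
It fails at once if a lid is gripped between the fingers ((horizontal distance between the grasp point and lid_a_center below 0.015 m and height (world z) of the grasp point below 0.049 m and contact force between the fingers and lid_a above 1 N) or (horizontal distance between the grasp point and lid_b_center below 0.015 m and height (world z) of the grasp point below 0.049 m and contact force between the fingers and lid_b above 1 N) or (horizontal distance between the grasp point and lid_c_center below 0.015 m and height (world z) of the grasp point below 0.049 m and contact force between the fingers and lid_c above 1 N)).
It fails at once if the timer, a cup or the cassette is moved by more than 15 mm (distance of any of timer, cup_closed, cup_far, cup_open, cassette from where it was at the start of the episode above 0.015 m).
It fails at once if a cup is tipped by more than 0.3 rad (angle between any of cup_closed, cup_far, cup_open's own z axis and vertical above 0.3 rad).
It also fails if it takes over 72 s, if anything falls off the work surface, if the arm or the gripper's body presses on something with over 40 N, if the wrist force passes 120 N, or if a joint passes its speed limit or range.

ROBOT

A 7-joint arm with a two-finger parallel gripper is mounted at the origin on the work surface; the furniture and walls round the work are solid. World frame = base frame: x ahead of the robot, y to its left, z up, the work surface at z = 0. Lengths are in m, angles in rad, forces in N, time in s.
With the tool pointing down it reaches from about 0.4 to 0.85 m from the base axis. Payload 10.4 kg.
Tool frame: the origin (TCP) lies between the finger pads; the fingertips stand tips_ahead ahead of it and the grasp point (between the pads) lies 11 mm behind it (tips_ahead is the distance from the TCP to the fingertips, in m); z points along the fingers, x is the direction in which the jaws open and shut, and the axes are right-handed (so a half turn about z gives the same grasp; the last joint's range is limited). The gripper opens to 87 mm and grips with 3 to 60 N. Pads are 19 mm wide; open, the fingers measure 117 mm over their backs; the gripper's body (75 mm by 190 mm) begins 51 mm behind the grasp point.
Start: joints at [1.098, 0.332, -0.065, 1.46, 0.022, 1.35, -0.088], TCP at [0.272, -0.563, 0.231] pointing down, gripper open.
Joint ranges: [-2.6, 2.6], [-0.5, 2.12], [-1.47, 1.34], [0.16, 2.42], [-1.27, 4.41], [0.06, 2.06], [-2.6, 2.6]. Speed limits (rad/s): [2.22, 2.22, 2.79, 2.79, 3.14, 3.14, 3.14].

INTERFACE

Orientations are given as a unit quaternion [x, y, z, w].
In Python, from bench import read_state, camera, close_job, tips_ahead gives the robot as it stands.
- The arm moves only by the tool arm_command, never from a script. Its argument "commands" is a list that holds one entry, the list of rows, each a list of 7 numbers: the turn, a rotation vector about the tool's x, y, z in rad, then the shift along the tool's x, y, z in m, then the opening in per cent of the stroke, from 0 (shut) to 100 (fully open). In form: [[[rx, ry, rz, x, y, z, claw], ...]]. A call has 1 to 20 rows; each row shifts and turns the commanded pose from where the row before left it, along the tool's axes as they then stand; what a row does not reach is not made up. A row lasts 1/8 s, in which the tool goes at most 62.5 mm and 10.7 degrees, less where a joint would pass 70% of its speed; a pose out of reach is approached as far as the arm can. A call with a gripper value outside its range is refused whole. The fingers move at their own pace and stop on an object; "newtons" is the grip in N (left out, the last holds). Time passes only in rows, so rows that do not move let the fingers close. It gives the time, the measured TCP pose, the force and the opening at its end, in the units of the state.
- read_state(): the state, without advancing time (a new reading comes with each control period).
- camera(name): name is "scene" or "top" or "wrist"; returns a dict with "frame" (480x640x3 uint8, red, green, blue), "vfov" (degrees; the focal length in pixels is half the picture's height over the tangent of half this angle, whatever the lens; pixels are square), "cx", "cy" (the principal point, pixels), "k1" (the pictures are not rectified: a ray, as slopes to the right and down, at radius r is drawn at 1 + k1 r^2 times it, then the intrinsics apply), "R" (3x3) and "t" (3): a world point X has camera coordinates R X + t. Camera axes: x right, y down, z forward; pixel columns grow to the right and rows downward; lengths in m; the calibration is good to about 2 mm. A picture is of the moment at which its call begins. There is no depth.
- close_job(): hands the job in, once; it reports no verdict.
The state is a dict: "time": time; "joint_positions": joint angles; "joint_vel": joint speeds; "joint_torque": joint torques, N m; "ee_pos": TCP position; "eef_rot": TCP orientation; "ft_force": force on the tool from outside, world axes, zero at the start; "torque": the same for the moment, N m; "width": finger opening in m.
Only numpy, scipy, OpenCV 4.12 (cv2) and the standard library are available. Lean on these libraries where they do the work, as an engineer would, in place of code of your own. Each camera call takes 0.05 s, during which the arm holds its last target.

## Working session

There is one attempt and no reset: what is moved stays moved. The work goes in short steps, Python scripts to look and compute and a tool call to move; the robot and the scene stay as the last step left them, time stands still between calls to the robot, and variables do not carry over. Pictures are saved under pics/ and viewed, and the job is handed in when it is done.

Besides the shell and the picture viewer there is one more tool, called in YAML: its name, and indented under it one key for each argument. arm_command: Moves the arm, as the interface text tells. Its arguments: {"type":"object","properties":{"commands":{"type":"array"},"newtons":{"type":"number"}},"required":["commands"]}

```bash
ls; mkdir -p pics; python3 - <<'E'
from bench import *
import cv2
s=read_state();print({k:s[k] for k in('time','ee_pos','eef_rot','width')},tips_ahead)
for n in("scene","top"):
    c=camera(n);cv2.imwrite(f"pics/{n}0.png",c["frame"][:,:,::-1]);print(n,c["vfov"],c["k1"],c["cx"],c["cy"],-c["R"].T@c["t"])
E
```

```text
pics
{'time': 0.0, 'ee_pos': array([ 0.27158599, -0.56250093,  0.22976493]), 'eef_rot': array([ 8.46996086e-01, -5.31598675e-01, -6.03083793e-04, -3.39809658e-04]), 'width': 0.08723992789783777} 0.008
scene 54.69417078085227 -0.06998205483394832 326.25378168269515 239.5972797315354 [-0.37645608  0.60737167  0.60926158]
top 55.096836649045386 -0.007972274423836155 317.51865173484833 242.22553285561688 [ 0.48917598 -0.03287936  1.26932891]
```

View pics/scene0.png

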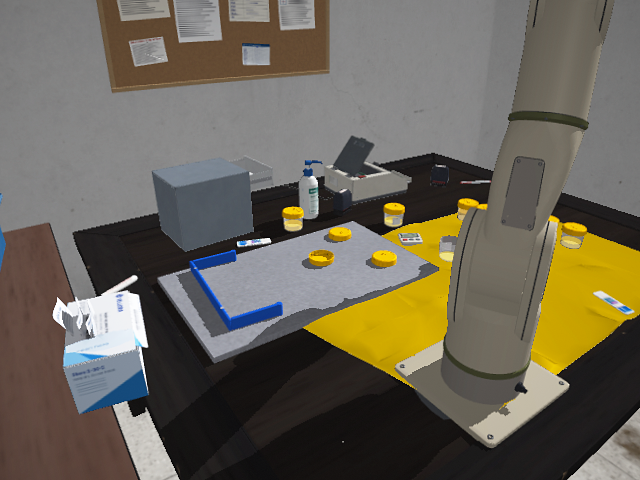

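View pics/top0.png

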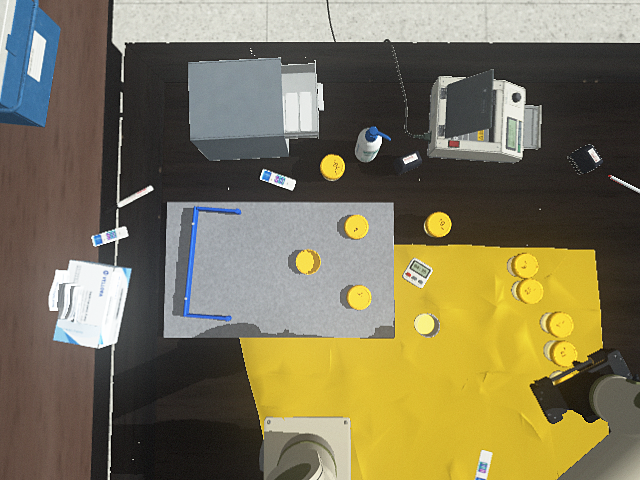

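The top view shows the tray at the left: back wall near column 190, open front near column 235. The open lid (a) is at (307,262), and the other two are at (356,227) and (358,297). Around the board are cups at (437,224), (332,167) and (425,324), the timer at (417,272) and the cassette at (278,180).

```bash
cat > h.py <<'E'
import numpy as np,cv2
from bench import *
def cast(c,uv,z):
    f=240/np.tan(np.radians(c["vfov"])/2)
    K=np.array([[f,0,c["cx"]],[0,f,c["cy"]],[0,0,1]])
    p=cv2.undistortPoints(np.array(uv,float).reshape(-1,1,2),K,np.array([c["k1"],0,0,0.]))[:,0]
    d=np.c_[p,np.ones(len(p))]@c["R"]; o=-c["R"].T@c["t"]
    return o+d*((z-o[2])/d[:,2])[:,None]
def blobs(c,lo,hi,amin=100):
    h=cv2.cvtColor(c["frame"],cv2.COLOR_RGB2HSV);m=cv2.inRange(h,lo,hi)
    cs,_=cv2.findContours(m,cv2.RETR_EXTERNAL,cv2.CHAIN_APPROX_NONE)
    return [k for k in cs if cv2.contourArea(k)>amin],m
Y=((18,120,90),(35,255,255));B=((105,130,60),(125,255,255))
def lids(c,z=.033):
    ks,_=blobs(c,*Y,60);out=[]
    for k in ks:
        (u,v),r=cv2.minEnclosingCircle(k)
        if r>40: continue
        w=cast(c,k.reshape(-1,2),z)[:,:2].astype(np.float32)
        q,rr=cv2.minEnclosingCircle(w)
        out.append((round(u),round(v),np.round(q,4),round(rr*2,4)))
    return out
E
python3 - <<'E'
from h import *
c=camera("top")
for o in lids(c):print(o)
ks,_=blobs(c,*B,100)
for k in ks:
    x,y,w,h=cv2.boundingRect(k)
    if 170<x<250 and 190<y<340:
        W=cast(c,k.reshape(-1,2),.046)[:,:2].astype(np.float32);print((x,y,w,h),cv2.boxPoints(cv2.minAreaRect(W)),np.array(cv2.minAreaRect(W)[1]))
for n,uv,z in(("cupR",(437,224),.062),("cup332",(332,167),.062),("open",(425,324),.057),("timer",(417,272),.018),("cass",(278,180),.005)):print(n,cast(c,uv,z))
print("board",cast(c,[(165,203),(393,203),(393,337),(165,337)],.016))
c=camera("scene")
print("scene")
for o in lids(c):print(o)
s=read_state()
from scipy.spatial.transform import Rotation as R
print(R.from_quat(s["eef_rot"]).as_matrix().round(3))
E
```

```text
(566, 378, array([ 0.2222, -0.685 ]), 0.0768)
(358, 297, array([ 0.4338, -0.1369]), 0.0673)
(308, 261, array([ 0.5284, -0.001 ]), 0.0676)
(356, 227, array([ 0.6228, -0.1308]), 0.0674)
(438, 224, array([ 0.6298, -0.3518]), 0.0729)
(332, 166, array([ 0.7877, -0.0662]), 0.0723)
(183, 206, 58, 115) [[0.37205553 0.20097259]
 [0.66780084 0.18004444]
 [0.67685986 0.30806193]
 [0.38111454 0.32899007]] [0.12833759 0.29648486]
cupR [[ 0.62684589 -0.34233939  0.062     ]]
cup332 [[ 0.77904741 -0.06546144  0.062     ]]
open [[ 0.36517925 -0.30798657  0.057     ]]
timer [[ 0.50081611 -0.29716701  0.018     ]]
cass [[0.75581921 0.08336891 0.005     ]]
board [[ 0.68905557  0.39338456  0.016     ]
 [ 0.68990071 -0.23426695  0.016     ]
 [ 0.32617298 -0.23073377  0.016     ]
 [ 0.32431449  0.38380721  0.016     ]]
scene
(384, 259, array([ 0.4233, -0.1248]), 0.0933)
(321, 258, array([0.5181, 0.0071]), 0.0899)
(339, 235, array([ 0.6107, -0.1184]), 0.0945)
(292, 217, array([ 0.7955, -0.0863]), 0.1669)
(394, 209, array([ 0.6624, -0.3841]), 0.1054)
(472, 205, array([ 0.5437, -0.5969]), 0.1609)
[[ 0.435 -0.901 -0.   ]
 [-0.901 -0.435  0.001]
 [-0.001  0.    -1.   ]]
```

```bash
cat >> h.py <<'E'
from scipy.spatial.transform import Rotation as Ro
ty=np.array([.0706,.9975]);tx=np.array([.9975,-.0706]);O=np.array([.5245,.2557])
def tr(p):
    d=np.array(p)[:2]-O; return np.round([d@tx,d@ty],4)
def tool():
    s=read_state();M=Ro.from_quat(s["eef_rot"]).as_matrix()
    X=np.r_[tx,0]; 
    T=np.c_[X,-np.r_[ty,0],[0,0,-1]]
    return s,(Ro.from_matrix(M.T@T)).as_rotvec()
E
python3 - <<'E'
from h import *
s,rv=tool()
print("tcp in tray",tr(s["ee_pos"]),s["ee_pos"],"rotvec to align",rv)
for n,p in(("left",(.4338,-.1369)),("a",(.5284,-.001)),("right",(.6228,-.1308))):print(n,tr(p))
E
```

```text
tcp in tray [-0.1945 -0.8341] [ 0.27163569 -0.56264267  0.23006557] rotvec to align [-4.11377080e-04  7.95311493e-04 -1.05035906e+00]
left [-0.0628 -0.398 ]
a [ 0.022  -0.2558]
right [ 0.1253 -0.3786]
```

arm_command:
  commands:
    - [[0,0,-0.15,0,0,0,46],[0,0,-0.15,0,0,0,46],[0,0,-0.15,0,0,0,46],[0,0,-0.15,0,0,0,46],[0,0,-0.15,0,0,0,46],[0,0,-0.15,0,0,0,46],[0,0,-0.15,0,0,0,46],[0,0,0,0.018,-0.042,0,46],[0,0,0,0.018,-0.042,0,46],[0,0,0,0.018,-0.042,0,46],[0,0,0,0.018,-0.042,0,46],[0,0,0,0.018,-0.042,0,46],[0,0,0,0.018,-0.042,0,46],[0,0,0,0.018,-0.042,0,46],[0,0,0,0.018,-0.042,0,46],[0,0,0,0.018,-0.042,0,46],[0,0,0,0.018,-0.042,0,46],[0,0,0,0.018,-0.042,0,46],[0,0,0,0.018,-0.042,0,46]]

```text
time: 2.58
ee_pos: [0.5234, -0.0742, 0.2306]
eef_rot: [0.999, -0.036, 0.0, 0.0]
ft_force: [0.8, -0.1, 0.2]
width: 0.0401
```

```bash
python3 - <<'E'
from h import *
s,rv=tool();print(tr(s["ee_pos"]),s["ee_pos"],rv,s["width"],s["time"],s["ft_force"])
E
```

```text
[ 0.0222 -0.3291] [ 0.52340665 -0.07418286  0.23056542] [ 0.0002822  -0.00015015 -0.00060099] 0.04009010399029497 2.575 [ 0.75452367 -0.08064555  0.24588725]
```

arm_command:
  commands:
    - [[0,0,0,0,0,0.04,46],[0,0,0,0,0,0.04,46],[0,0,0,0,0,0.04,46],[0,0,0,0,0,0.04,46],[0,0,0,0,0,0.03,46],[0,0,0,0,0,0.011,46],[0,0,0,0,0,0,46],[0,0,0,0,0,0,46]]

```text
time: 3.58
ee_pos: [0.5239, -0.0755, 0.0308]
eef_rot: [0.999, -0.036, 0.001, 0.0]
ft_force: [0.6, 0.4, 0.8]
width: 0.0398
```

```bash
python3 - <<'E'
from h import *
s,rv=tool();print(tr(s["ee_pos"]),s["ee_pos"],rv,s["width"],s["time"],s["ft_force"])
for n in("wrist","top"):
    c=camera(n);cv2.imwrite(f"pics/{n}1.png",c["frame"][:,:,::-1])
for o in lids(c):print(o)
E
```

```text
[ 0.0228 -0.3304] [ 0.52390685 -0.07551887  0.03084884] [ 0.0002998  -0.00194795 -0.00039318] 0.03982194383906161 3.575 [0.57960109 0.41446193 0.76698382]
(308, 262, array([ 0.5282, -0.001 ]), 0.0677)
(356, 226, array([ 0.6244, -0.1308]), 0.0665)
(438, 224, array([ 0.6298, -0.3518]), 0.0729)
(332, 166, array([ 0.7877, -0.0662]), 0.0723)
```

View pics/wrist1.png

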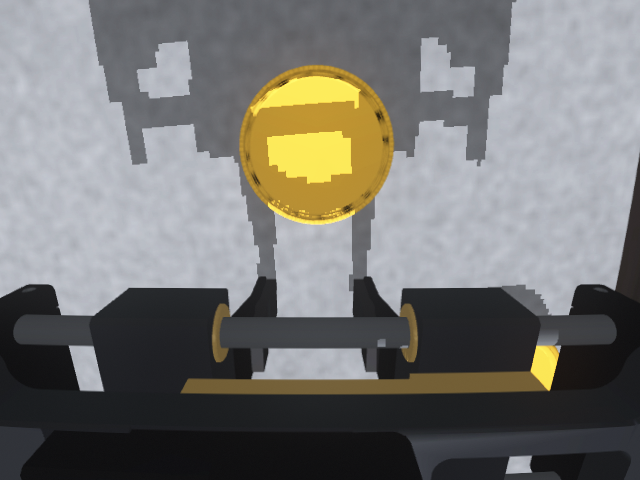

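The wrist view shows lid a at (316,145), centred ahead of the two fingertips at columns 265 and 365.

arm_command:
  commands:
    - [[0,0,0,0,0,0.003,46],[0,0,0,0,-0.01,0,46],[0,0,0,-0.001,-0.015,0,46],[0,0,0,-0.001,-0.015,0,46],[0,0,0,-0.001,-0.015,0,46],[0,0,0,-0.001,-0.015,0,46],[0,0,0,-0.001,-0.015,0,46],[0,0,0,-0.001,-0.015,0,46],[0,0,0,0,-0.008,0,46],[0,0,0,0,0,0,46]]

```text
time: 4.92
ee_pos: [0.5247, 0.0333, 0.0265]
eef_rot: [0.999, -0.035, 0.0, -0.0]
ft_force: [0.5, -0.6, -0.2]
width: 0.04
```

```bash
python3 - <<'E'
from h import *
s,rv=tool();print(tr(s["ee_pos"]),s["ee_pos"],rv,s["width"],s["time"],s["ft_force"])
c=camera("wrist");cv2.imwrite(f"pics/wrist2.png",c["frame"][:,:,::-1])
for o in lids(c):print(o,tr(o[2]))
c=camera("top")
for o in lids(c):print(o,tr(o[2]))
E
```

```text
[ 0.0159 -0.2218] [0.52466342 0.03330993 0.02652308] [-5.87574528e-05 -2.13842444e-05  6.14988243e-04] 0.03998391929777407 4.925 [ 0.54394086 -0.55926175 -0.22850181]
(409, 332, array([0.5701, 0.0163]), 0.033) [ 0.0624 -0.2356]
(220, 332, array([0.4766, 0.0229]), 0.033) [-0.0313 -0.2356]
(358, 297, array([ 0.4338, -0.1369]), 0.0673) [-0.0628 -0.398 ]
(356, 227, array([ 0.6228, -0.1308]), 0.0674) [ 0.1253 -0.3786]
(438, 224, array([ 0.6298, -0.3518]), 0.0729) [ 0.1479 -0.5985]
(332, 166, array([ 0.7877, -0.0662]), 0.0723) [ 0.2853 -0.3025]
```

View pics/wrist2.png

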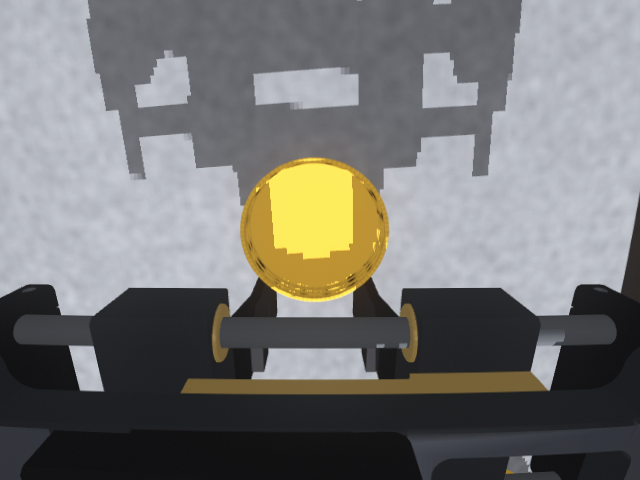

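The wrist view shows lid a cradled symmetrically at (315,230) against both fingertips.

arm_command:
  commands:
    - [[0,0,0,0,-0.008,-0.001,46],[0,0,0,-0.0014,-0.015,0,46],[0,0,0,-0.0014,-0.015,0,46],[0,0,0,-0.0014,-0.015,0,46],[0,0,0,-0.0014,-0.015,0,46],[0,0,0,-0.0014,-0.015,0,46],[0,0,0,-0.0014,-0.015,0,46],[0,0,0,-0.0014,-0.015,0,46],[0,0,0,-0.0014,-0.015,0,46],[0,0,0,-0.0014,-0.015,0,46],[0,0,0,-0.0014,-0.015,0,46],[0,0,0,-0.0014,-0.015,0,46],[0,0,0,0,-0.012,0,46],[0,0,0,0,-0.008,0,46],[0,0,0,0,-0.004,0,46],[0,0,0,0,0,0,46]]

```text
time: 7.02
ee_pos: [0.5233, 0.2303, 0.0275]
eef_rot: [0.999, -0.036, -0.0, 0.0]
ft_force: [0.2, -0.3, -0.6]
width: 0.0398
```

```bash
python3 - <<'E'
from h import *
s,rv=tool();print(tr(s["ee_pos"]),s["ee_pos"],rv,s["width"],s["time"],s["ft_force"])
c=camera("wrist");cv2.imwrite(f"pics/wrist3.png",c["frame"][:,:,::-1])
E
```

```text
[ 0.0006 -0.0255] [0.52328425 0.23026914 0.02746386] [ 1.62766191e-04  7.87379034e-05 -3.73444943e-04] 0.03981563300968074 7.025 [ 0.2065217  -0.33680009 -0.59832464]
```

View pics/wrist3.png

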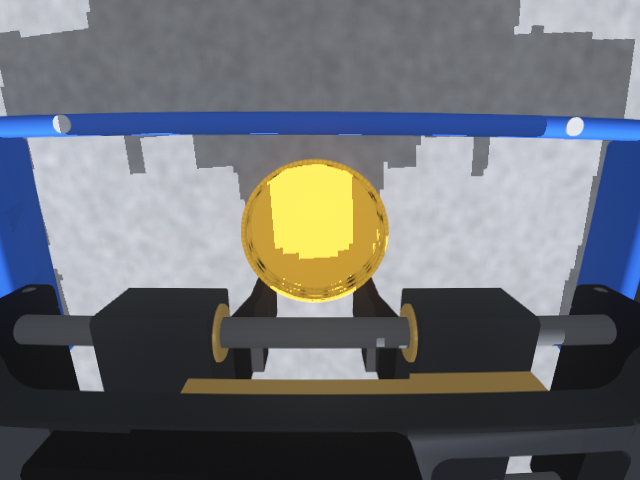

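The wrist view shows lid a at (315,230) inside the tray, midway between the side walls and short of the back wall at row 125. Next is the right-hand lid.

arm_command:
  commands:
    - [[0,0,0,0,0.01,0,46],[0,0,0,0,0.02,0,46],[0,0,0,0,0,-0.03,46],[0,0,0,0,0,-0.04,46],[0,0,0,0,0,-0.04,46],[0,0,0,0.0125,0.04,0,46],[0,0,0,0.0125,0.04,0,46],[0,0,0,0.0125,0.04,0,46],[0,0,0,0.0125,0.04,0,46],[0,0,0,0.0125,0.04,0,46],[0,0,0,0.0125,0.04,0,46],[0,0,0,0.0125,0.04,0,46],[0,0,0,0.0125,0.04,0,46],[0,0,0,0.0125,0.04,0,46],[0,0,0,0.0125,0.04,0,46],[0,0,0,0,0,0.03,46],[0,0,0,0,0,0.03,46],[0,0,0,0,0,0.03,46],[0,0,0,0,0,0.015,46],[0,0,0,0,0,0,46]]

```text
time: 9.57
ee_pos: [0.6165, -0.2082, 0.032]
eef_rot: [0.999, -0.036, -0.001, -0.0]
ft_force: [-0.2, -0.4, 0.8]
width: 0.0402
```

```bash
python3 - <<'E'
from h import *
s,rv=tool();print(tr(s["ee_pos"]),s["ee_pos"],rv,s["width"],s["time"],s["ft_force"])
c=camera("wrist");cv2.imwrite(f"pics/wrist4.png",c["frame"][:,:,::-1])
c=camera("top")
for o in lids(c):print(o,tr(o[2]))
E
```

```text
[ 0.1245 -0.4563] [ 0.61645123 -0.20823606  0.03196379] [-0.00012774  0.00149299 -0.00115766] 0.04022044101992955 9.575 [-0.15233418 -0.42471502  0.78335319]
(358, 297, array([ 0.4338, -0.1369]), 0.0673) [-0.0628 -0.398 ]
(209, 263, array([0.525, 0.266]), 0.0691) [-0.0002  0.0103]
(356, 227, array([ 0.6228, -0.1308]), 0.0674) [ 0.1253 -0.3786]
(442, 224, array([ 0.6303, -0.3639]), 0.0655) [ 0.1493 -0.6106]
(332, 166, array([ 0.7877, -0.0662]), 0.0723) [ 0.2853 -0.3025]
```

View pics/wrist4.png

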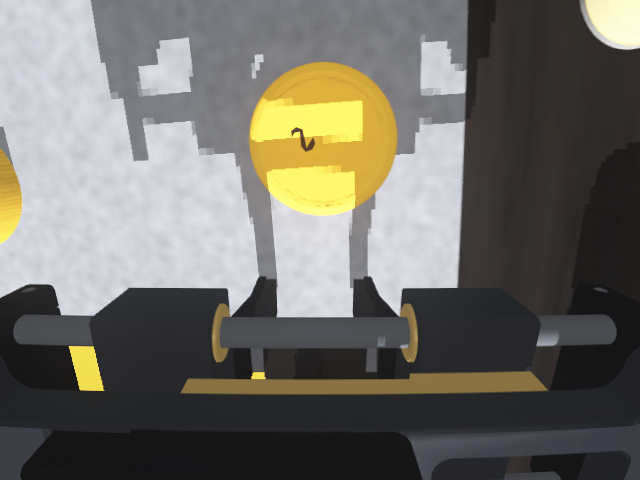

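The wrist view shows the right-hand lid at (323,138), centred ahead of the tips. Lid a measures (0, 0.010) in the tray frame, as intended.

arm_command:
  commands:
    - [[0,0,0,0,-0.015,0.001,46],[0,0,0,0,-0.015,0,46],[0,0,0,0,-0.01,0,46],[0,0,0,-0.0016,-0.015,0,46],[0,0,0,-0.0016,-0.015,0,46],[0,0,0,-0.0016,-0.015,0,46],[0,0,0,-0.0016,-0.015,0,46],[0,0,0,-0.0016,-0.015,0,46],[0,0,0,-0.0016,-0.015,0,46],[0,0,0,-0.0016,-0.015,0,46],[0,0,0,-0.0016,-0.015,0,46],[0,0,0,-0.0016,-0.015,0,46],[0,0,0,-0.0016,-0.015,0,46],[0,0,0,-0.0016,-0.015,0,46],[0,0,0,-0.0016,-0.015,0,46],[0,0,0,-0.0016,-0.015,0,46],[0,0,0,-0.0016,-0.015,0,46],[0,0,0,0,-0.008,0,46],[0,0,0,0,0,0,46]]

```text
time: 12.05
ee_pos: [0.6134, 0.0522, 0.0315]
eef_rot: [0.999, -0.035, 0.0, -0.0]
ft_force: [-0.8, -0.2, 0.3]
width: 0.0398
```

```bash
python3 - <<'E'
from h import *
s,rv=tool();print(tr(s["ee_pos"]),s["ee_pos"],rv,s["width"],s["time"],s["ft_force"])
c=camera("wrist");cv2.imwrite(f"pics/wrist5.png",c["frame"][:,:,::-1])
E
```

```text
[ 0.1031 -0.1967] [0.61340648 0.05218352 0.03152953] [-1.24417851e-04 -3.23737315e-05  6.52393560e-04] 0.039794993858816644 12.05 [-0.7658927  -0.1942556   0.31910574]
```

View pics/wrist5.png

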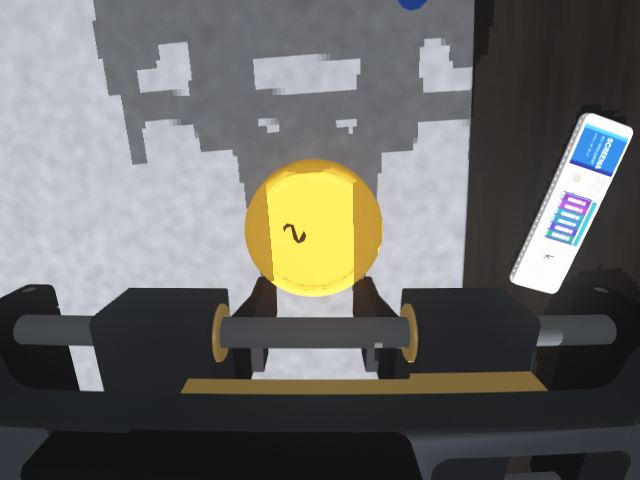

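The wrist view shows the lid cradled at (314,228), heading just inside the tray's right wall end at (412,3). The cassette at (572,200) is untouched.

arm_command:
  commands:
    - [[0,0,0,0,-0.008,0.003,46],[0,0,0,-0.0018,-0.015,0,46],[0,0,0,-0.0018,-0.015,0,46],[0,0,0,-0.0018,-0.015,0,46],[0,0,0,-0.0018,-0.015,0,46],[0,0,0,-0.0018,-0.015,0,46],[0,0,0,-0.0018,-0.015,0,46],[0,0,0,-0.0018,-0.015,0,46],[0,0,0,-0.0018,-0.015,0,46],[0,0,0,-0.0018,-0.015,0,46],[0,0,0,-0.0018,-0.012,0,46],[0,0,0,0,-0.01,0,46],[0,0,0,0,-0.006,0,46],[0,0,0,0,0,0,46]]

```text
time: 13.85
ee_pos: [0.6076, 0.2236, 0.0285]
eef_rot: [0.999, -0.035, 0.0, -0.0]
ft_force: [-0.1, -0.5, 0.1]
width: 0.0401
```

```bash
python3 - <<'E'
from h import *
s,rv=tool();print(tr(s["ee_pos"]),s["ee_pos"],rv,s["width"],s["time"],s["ft_force"])
c=camera("wrist");cv2.imwrite(f"pics/wrist6.png",c["frame"][:,:,::-1])
E
```

```text
[ 0.0851 -0.0261] [0.60758331 0.22364248 0.02848871] [-1.69454788e-05 -7.46370899e-06  4.10227175e-05] 0.04006737622444531 13.85 [-0.0624923  -0.49688608  0.11150653]
```

View pics/wrist6.png

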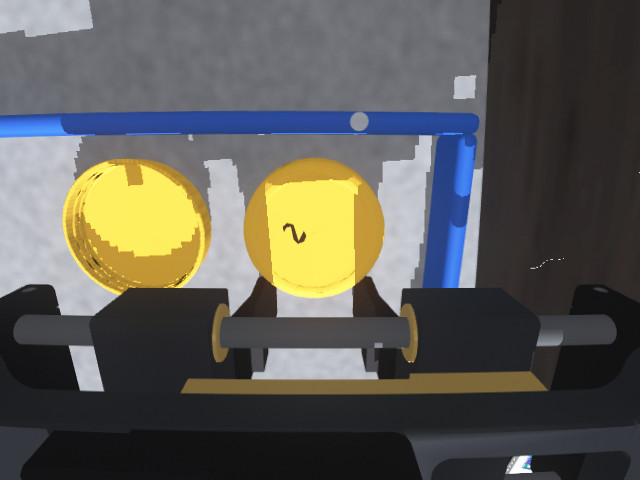

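The wrist view shows the lid at (314,228) inside the tray, clear of lid a at (137,228) and of the right wall at column 455. Next is the left-hand lid.

arm_command:
  commands:
    - [[0,0,0,0,0.01,0,46],[0,0,0,0,0.02,0,46],[0,0,0,0,0,-0.03,46],[0,0,0,0,0,-0.04,46],[0,0,0,0,0,-0.04,46],[0,0,0,-0.0148,0.042,0,46],[0,0,0,-0.0148,0.042,0,46],[0,0,0,-0.0148,0.042,0,46],[0,0,0,-0.0148,0.042,0,46],[0,0,0,-0.0148,0.042,0,46],[0,0,0,-0.0148,0.042,0,46],[0,0,0,-0.0148,0.042,0,46],[0,0,0,-0.0148,0.042,0,46],[0,0,0,-0.0148,0.042,0,46],[0,0,0,-0.0148,0.042,0,46],[0,0,0,0,0,0.03,46],[0,0,0,0,0,0.03,46],[0,0,0,0,0,0.03,46],[0,0,0,0,0,0.016,46],[0,0,0,0,0,0,46]]

```text
time: 16.4
ee_pos: [0.427, -0.2154, 0.0321]
eef_rot: [0.999, -0.036, -0.001, -0.0]
ft_force: [0.4, 0.9, 0.5]
width: 0.0402
```

```bash
python3 - <<'E'
from h import *
s,rv=tool();print(tr(s["ee_pos"]),s["ee_pos"],rv,s["width"],s["time"],s["ft_force"])
c=camera("wrist");cv2.imwrite(f"pics/wrist7.png",c["frame"][:,:,::-1])
c=camera("top")
for o in lids(c):print(o,tr(o[2]))
E
```

```text
[-0.064  -0.4768] [ 0.42702131 -0.21544021  0.0320574 ] [-0.00045979  0.00145118 -0.0012493 ] 0.0401824881876208 16.4 [0.40158016 0.91243983 0.50525714]
(358, 297, array([ 0.4338, -0.1369]), 0.0673) [-0.0628 -0.398 ]
(208, 263, array([0.525, 0.266]), 0.0693) [-0.0002  0.0103]
(212, 232, array([0.6086, 0.2575]), 0.0687) [0.0838 0.0077]
(438, 224, array([ 0.6298, -0.3518]), 0.0729) [ 0.1479 -0.5985]
(332, 166, array([ 0.7877, -0.0657]), 0.072) [ 0.2852 -0.302 ]
```

View pics/wrist7.png

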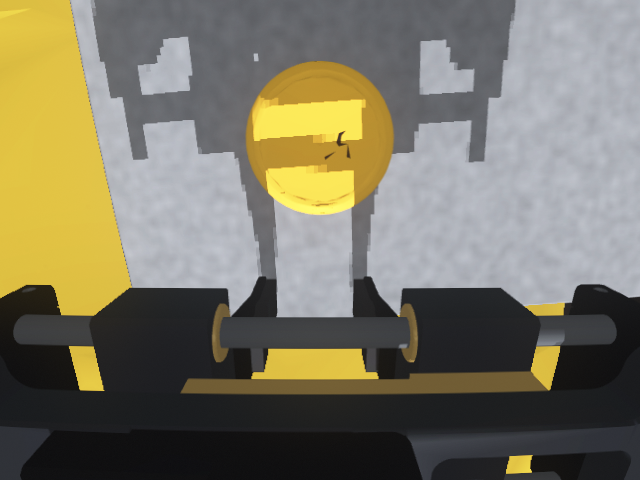

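The wrist view shows the third lid at (320,138), centred ahead of the tips. The top view puts the other two in the tray at (0, 0.010) and (0.084, 0.008).

arm_command:
  commands:
    - [[0,0,0,0,-0.015,0.002,46],[0,0,0,0,-0.015,0,46],[0,0,0,0,-0.01,0,46],[0,0,0,-0.0008,-0.015,0,46],[0,0,0,-0.0008,-0.015,0,46],[0,0,0,-0.0008,-0.015,0,46],[0,0,0,-0.0008,-0.015,0,46],[0,0,0,-0.0008,-0.015,0,46],[0,0,0,-0.0008,-0.015,0,46],[0,0,0,-0.0008,-0.015,0,46],[0,0,0,-0.0008,-0.015,0,46],[0,0,0,-0.0008,-0.015,0,46],[0,0,0,-0.0008,-0.015,0,46],[0,0,0,-0.0008,-0.015,0,46],[0,0,0,-0.0008,-0.015,0,46],[0,0,0,-0.0008,-0.015,0,46],[0,0,0,-0.0008,-0.015,0,46],[0,0,0,0,-0.008,0,46],[0,0,0,0,0,0,46]]

```text
time: 18.88
ee_pos: [0.4352, 0.0436, 0.0305]
eef_rot: [0.999, -0.035, 0.0, -0.0]
ft_force: [0.2, 0.2, 0.3]
width: 0.0398
```

```bash
python3 - <<'E'
from h import *
s,rv=tool();print(tr(s["ee_pos"]),s["ee_pos"],rv,s["width"],s["time"],s["ft_force"])
c=camera("wrist");cv2.imwrite(f"pics/wrist8.png",c["frame"][:,:,::-1])
E
```

```text
[-0.0741 -0.2179] [0.43519959 0.04359977 0.03052517] [-6.21168526e-05 -4.33391125e-05  6.23629357e-04] 0.03981477983718689 18.875 [0.16125012 0.23894323 0.26715719]
```

View pics/wrist8.png

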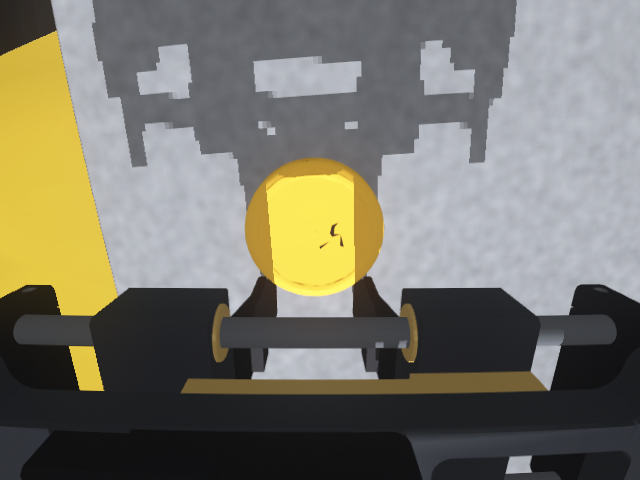

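The wrist view shows the lid cradled at (314,228), with about 0.19 m left to go.

arm_command:
  commands:
    - [[0,0,0,0,-0.008,0.002,46],[0,0,0,-0.001,-0.015,0,46],[0,0,0,-0.001,-0.015,0,46],[0,0,0,-0.001,-0.015,0,46],[0,0,0,-0.001,-0.015,0,46],[0,0,0,-0.001,-0.015,0,46],[0,0,0,-0.001,-0.015,0,46],[0,0,0,-0.001,-0.015,0,46],[0,0,0,-0.001,-0.015,0,46],[0,0,0,-0.001,-0.015,0,46],[0,0,0,-0.001,-0.015,0,46],[0,0,0,-0.001,-0.015,0,46],[0,0,0,0,-0.012,0,46],[0,0,0,0,-0.007,0,46],[0,0,0,0,0,0,46],[0,0,0,0,0.01,0,46],[0,0,0,0,0.02,0,46],[0,0,0,0,0,-0.04,46],[0,0,0,0,0,-0.04,46],[0,0,0,0,0,-0.04,46]]

```text
time: 21.42
ee_pos: [0.4356, 0.204, 0.1497]
eef_rot: [0.999, -0.036, 0.0, 0.0]
ft_force: [-0.4, -0.3, 0.9]
width: 0.04
```

arm_command:
  commands:
    - [[0,0,0,0.02,0.04,0,46],[0,0,0,0.02,0.04,0,46],[0,0,0,0.02,0.04,0,46],[0,0,0,0.02,0.04,0,46],[0,0,0,0,0.02,0,46],[0,0,0,0,0,0,46]]

```text
time: 22.18
ee_pos: [0.5023, 0.0176, 0.1483]
eef_rot: [0.999, -0.038, -0.0, 0.0]
ft_force: [0.1, 0.6, 0.7]
width: 0.04
```

```bash
python3 - <<'E'
from h import *
s,rv=tool();print(tr(s["ee_pos"]),s["ee_pos"],s["time"],s["ft_force"])
for n in("top","scene"):
    c=camera(n);cv2.imwrite(f"pics/{n}9.png",c["frame"][:,:,::-1])
    for o in lids(c):print(o,tr(o[2]))
E
```

```text
[-0.0054 -0.2391] [0.5022618  0.01762385 0.14831023] 22.175 [0.09473249 0.64187538 0.66872456]
(206, 294, array([0.4394, 0.2696]), 0.0695) [-0.0859  0.0079]
(209, 263, array([0.5244, 0.2661]), 0.0691) [-0.0008  0.0104]
(212, 232, array([0.6086, 0.2575]), 0.0687) [0.0838 0.0077]
(438, 224, array([ 0.6298, -0.3518]), 0.0729) [ 0.1479 -0.5985]
(332, 166, array([ 0.7877, -0.0662]), 0.0723) [ 0.2853 -0.3025]
(231, 289, array([0.5197, 0.274 ]), 0.2376) [-0.0061  0.0179]
(572, 240, array([ 0.1914, -0.6449]), 0.0555) [-0.2687 -0.9219]
(292, 217, array([ 0.7955, -0.0863]), 0.1669) [ 0.2945 -0.322 ]
(394, 209, array([ 0.6624, -0.3841]), 0.1054) [ 0.1827 -0.6285]
(465, 207, array([ 0.5448, -0.5963]), 0.1608) [ 0.0804 -0.8484]
```

View pics/top9.png

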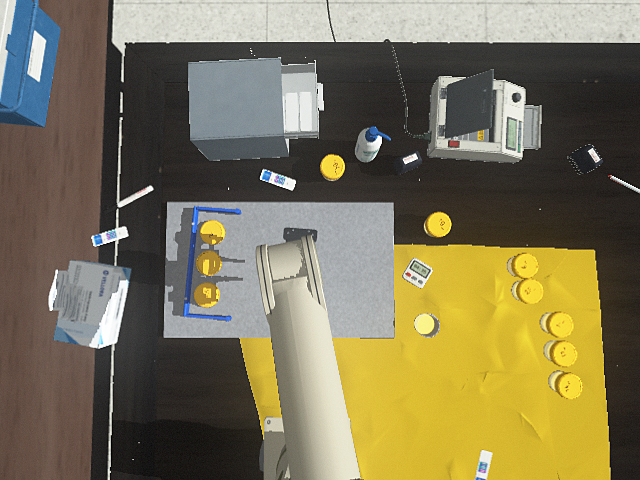

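View pics/scene9.png

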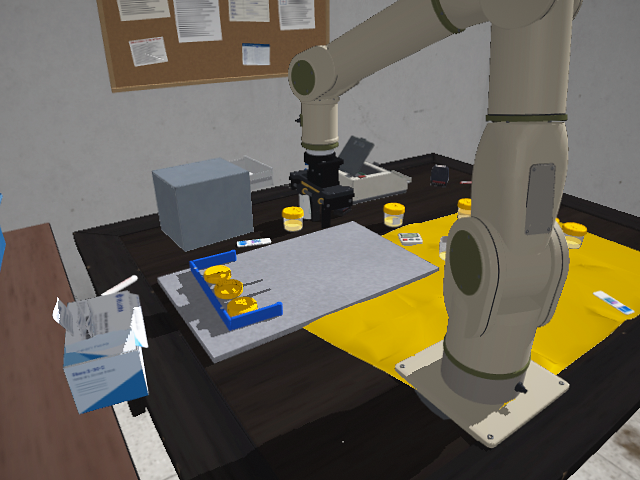

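The top view shows the three lids in the tray at (206,294), (209,263) and (212,232). Cups, timer and cassette are at their original pixels, and the arm is clear. The scene view confirms the lids lie flat.

```bash
python3 -c "
from bench import *
print(close_job())"
```

```text
the job is handed in; nothing more can be done
None
```

I swept all three lids into the tray one at a time, pushing each with the two fingertips set about 40 mm apart, and handed the job in at about 22 s of the 72 s allowed. Nothing was gripped or lifted.

**Lids:** My last top-view check put the lid centres at these tray positions (x, y):

| Lid | x (mm) | y (mm) |
|---|---|---|
| Left of the three (`lid_b` or `lid_c`) | -86 | +8 |
| Open lid (`lid_a`) | -1 | +10 |
| Right of the three (`lid_b` or `lid_c`) | +84 | +8 |

All three are well inside the limits of x ±140 mm and y -25 to +60 mm. They look flat in the scene view; I did not measure tilt separately.

**Bystanders:** The two closed cups measured within about 0.1 mm of where they started. I checked the open cup, the timer and the cassette only by eye, and they looked unmoved.

**Arm:** It ended clear of everything at about 0.15 m height.

**Disagreements:**
- In the opening measurements, the scene camera placed the lids about 15 mm from the top view, towards the scene camera. Its yellow outlines include the lids' sides, so I used the top view throughout.
- In the final scene view the three lids merged into one outline, so that view gave no separate positions.

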